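# Load the rivet tote behind the chute lip and light the ready lamp

### The job

Push the small wooden rivet tote up the steel ramp, without lifting it off and without ramming it, until it meets the sprung buffer at the top; then ease off, so that its trailing edge drops behind the lip and it sits flat on the ramp between lip and buffer. Once it is home, press the raised half of the black rocker switch on the steel post fully down, to light the lamp that tells the riveter the station is loaded. Leave the other tools and parts where they are.

Things in the scene. Friction and masses are not known exactly. Their poses are not given: they have to be found in the camera images.
- tote: open wooden tote full of rivets, 100 long (x) x 80 wide (y) x 40 high, walls 6, 0.45 to 0.8 kg. Origin: centre of its underside; +x its leading end. Starts on the level apron at the ramp's foot. Push low on its trailing (-x) end wall, fingers leaning some 20 deg, tips ahead: pushed at the rim it can tip. Sliding it takes 1 to 12 N; never press it with more than 25 N.
- ramp: fixed steel ramp rising at 14 deg, 100 wide, 315 long, side rails 88 apart standing 14 above its surface. Origin: on its surface at the foot, mid-width; +x points up the slope, z square to the surface. A level apron with the same rails runs 135 back from the foot, its top level with the origin, 8 above the table.
- ramp_top (a point): mid-width point of the ramp surface at its upper end, 315 up the slope. Between foot and here sits a clamped catch, set differently each time and not measured: a wedge strip rising 6 over 50 of length to a square lip 130 to 160 up the slope from the foot, and a buffer plate whose face stands 105 beyond the lip, so a tote between them has 5 of play.
- ramp_side (a point): point on the ramp's left rail (+y side), 200 up the slope, 14 above its surface. How the catch feels: the buffer gives from 2.4 N, then 1.2 N per mm, solid after 6 mm. While fingers push, friction can hold the tote's trailing edge up although it is past the lip; it drops when they draw back.
- rocker_raised (a point): top of the raised half of the black rocker switch (rocker 64 x 30, housing 84 x 44) on a steel post about 140 high; the point lies 24 from the rocker's pivot axis and moves with the rocker. Pressing it straight down with 2 to 6 N turns the rocker; the point goes down some 10 mm to a solid stop.
- rocker (a joint): rocker angle, rad: 0 to 0.05 at the start (off), 0.4 fully pressed (on); it stays where it is left
- punch: brass drift punch lying down, 125 long, 16 thick (mm); a bystander. Origin: centre of its underside
- block_long: plain steel bucking block 90 x 35 x 35 (mm); a bystander. Origin: centre of its underside
- block_step: stepped dark steel bucking block 60 x 45 x 42 (mm); a bystander. Origin: centre of its underside
- cup: tin rivet cup, 72 across, 70 high (mm); a bystander. Origin: centre of its underside
- hammer: hammer lying down (mm); a bystander. Origin: centre of its underside
- oiler: round oil can 56 across, 100 high (mm); a bystander. Origin: centre of its underside
Mind the look-alikes: they are no part of the job. Leave any blue or red look-alike of the part that bears rocker_raised alone.

How it is judged (in metres and radians):
On the way, in this order (a step that is already met when the one before it is completed fails the run):
1. the tote is home behind the lip, flat on the ramp, let go (x of tote in the frame of ramp above 0.172 m and z of tote in the frame of ramp between -0.004 and 0.002 m and angle between the z axis of tote and the z axis of ramp, either way round below 0.03 rad and linear speed of tote below 0.01 m/s and contact force between the fingers and tote below 0.2 N), for 0.3 s.
2. then the rocker is switched on (value of joint rocker above 0.33 rad), for 0.2 s.
At the end, for the whole second after the job is handed in: the tote rests behind the lip, untouched and still, its underside within 2 mm of the ramp's surface and within 0.03 rad (1.7 deg) of parallel to it, and the rocker stands beyond 0.33 rad (on) (all of step 1 and value of joint rocker above 0.33 rad).
It fails at once if the fingers press on the tote with more than 25 N (contact force between the fingers and tote above 25 N).
It fails at once if the tote is lifted more than 25 mm off the ramp (x of tote in the frame of ramp above 0 m and z of tote in the frame of ramp above 0.025 m).
It fails at once if the tote is tipped more than 35 deg (angle between tote's own z axis and vertical above 0.61 rad).
It fails at once if another tool or part is moved more than 30 mm (distance of any of punch, block_long, block_step, cup, hammer, oiler from where it was at the start of the episode above 0.03 m).
It also fails if it takes over 69 s, if anything falls off the work surface, if the arm or the gripper's body presses on something with over 40 N, if the wrist force passes 120 N, or if a joint passes its speed limit or range.

### The arm

A 6-joint arm with a two-finger parallel gripper is mounted at the origin on the work surface. World frame = base frame: x ahead of the robot, y to its left, z up, the work surface at z = 0. Lengths are in mm, angles in rad, forces in N, time in s.
With the tool pointing down it reaches from about 350 to 975 mm from the base axis. Payload 7.1 kg.
Tool frame: the origin (TCP) lies midway between the tips of the shut fingers; the grasp point (between the pads) lies 19 mm behind it; z points along the fingers, y is the line along which they close (so a half turn about z gives the same grasp; the last joint's range is limited). The gripper opens to 88 mm and grips with 3 to 60 N. Pads are 20 mm wide; open, the fingers measure 115 mm over their backs; the gripper's body (75 mm by 178 mm) begins 61 mm behind the grasp point.
Start: joints at [-1.156, 0.423, 1.63, -0, 1.089, -0.019], TCP at [262.716, -567.085, 222.675] pointing down, gripper open.
Joint ranges: [-3, 3], [-0.9, 2.11], [0.09, 2.58], [-1.31, 4.45], [0.11, 2.69], [-2.54, 2.54]. Speed limits (rad/s): [2.39, 2.39, 3.01, 3.14, 3.14, 3.14].

### API

Orientations are given as a rotation vector (axis times angle).
In Python, from workcell import ctrl gives the robot as it stands.
- The arm moves only by the shell command python3 -m inch 'ROWS' [OPENING]. ROWS is JSON, a list of rows, each an object with "xyz": the shift along the tool's x, y, z in mm, a list of three; "rot": the turn, a rotation vector about the tool's x, y, z in rad, a list of three. In form: [{"xyz": [dx, dy, dz], "rot": [ax, ay, az]}, ...]. A call has 1 to 12 rows; each row is the pose to reach, as a shift and turn from the pose commanded when the call began, along the tool's axes at that moment; what a row does not reach only later rows make up. A row lasts 1/12 s, in which the tool goes at most 41.7 mm and 7.16 degrees, less where a joint would pass 70% of its speed; a pose out of reach is approached as far as the arm can. A call with a gripper value outside its range is refused whole. OPENING is the closure in counts, from 0 (fully open) to 255 (shut), set as the call begins (- or left out, the last holds). The fingers move at their own pace and stop on an object; the grip force is fixed at half the most. Time passes only in rows, so rows that repeat a pose let the fingers close. It gives the time, the measured TCP pose, the force, the opening and the grip force at its end, in the units of the state.
- ctrl.get_obs(): the state, without advancing time (a new reading comes with each control period).
- ctrl.get_image(name): name is "scene" or "top" or "wrist"; returns the picture (384x512x3 uint8, red, green, blue); there is no depth.
- ctrl.camera_model(name): a dict with "fx", "fy", "cx", "cy" (pixels), "k1" (the pictures are not rectified: a ray, as slopes to the right and down, at radius r is drawn at 1 + k1 r^2 times it, then the intrinsics apply), "position" and "attitude" of the camera in the world. Camera axes: x right, y up, looking along -z (the intrinsics and any distortion apply to the point x, -y, -z); pixel columns grow to the right and rows downward; lengths in mm; the calibration is good to about 2 mm. A picture is of the moment at which its call begins: read the wrist's pose just before it. camera_model takes no time and is no camera call; for the wrist camera it gives the pose at the moment of the call.
- ctrl.close_job(): hands the job in; it is judged then, once.
The state is a dict: "t": time; "qpos": joint angles; "qvel": joint speeds; "joint_torque": joint torques, N m; "ee_pos": TCP position; "orientation": TCP orientation; "ft_force": force on the tool from outside, world axes, zero at the start; "moment": the same for the moment, N m; "width": finger opening in mm; "grasp_force": force on a finger pad.
Only numpy, scipy, OpenCV 4.12 (cv2) and the standard library are available. Lean on these libraries where they do the work, as an engineer would, in place of code of your own. Each camera call takes 0.05 s, during which the arm holds its last target. There are 200 camera calls.

## Working session

There is one attempt and no reset: what is moved stays moved. The work goes in short steps, Python scripts to look and compute and a shell command to move; the robot and the scene stay as the last step left them, time stands still between calls to the robot, and variables do not carry over. Pictures are saved under pics/ and viewed, at most 10 in all, crops included, and the job is handed in when it is done.

```bash
ls; mkdir -p pics
python3 - <<'E'
from workcell import ctrl
import cv2
for n in("scene","top"):
    im=ctrl.get_image(n)[:,:,::-1]
    cv2.imwrite(f"pics/{n}0.png",cv2.resize(im,(800,600),interpolation=cv2.INTER_CUBIC))
    cv2.imwrite(f"{n}_raw.png",im)
    print(n,ctrl.camera_model(n))
o=ctrl.get_obs();print(o)
E
```

```text
pics
scene {'fx': 415.32117124363765, 'fy': 415.32117124363765, 'cx': 262.16044799675393, 'cy': 190.57452914123866, 'k1': -0.06711042474156681, 'position': array([1232.44759469,  506.30087124,  943.98290152]), 'attitude': array([0.48865148, 0.84156122, 1.92925026])}
top {'fx': 384.2030203280569, 'fy': 384.2030203280569, 'cx': 249.69461763613015, 'cy': 189.51054323693478, 'k1': -0.009959547729924976, 'position': array([ 374.63080961,   45.96612331, 1192.54595508]), 'attitude': array([ 0.10170201, -0.04818436, -1.5748587 ])}
{'t': 0.1, 'qpos': array([-1.15598666e+00,  4.23775623e-01,  1.63054600e+00, -3.98552518e-05,
        1.08861784e+00, -1.89875544e-02]), 'qvel': array([ 0.00122581, -0.0023028 , -0.0008456 , -0.00158355,  0.00106608,
        0.00110586]), 'joint_torque': array([ 8.76055510e-04, -5.45609879e+01, -2.74324697e+01,  6.46487321e-02,
        1.88500376e-02,  6.42945665e-06]), 'ee_pos': array([ 262.52958729, -566.66815416,  221.99899329]), 'orientation': array([-3.06669470e+00, -6.75822511e-01,  4.70132821e-04]), 'ft_force': array([-0.33801731,  0.3563235 , -0.15416137]), 'moment': array([-0.0129142 ,  0.00369214, -0.07937611]), 'grasp_force': 0.0, 'width': 87.758737852692}
```

View pics/top0.png

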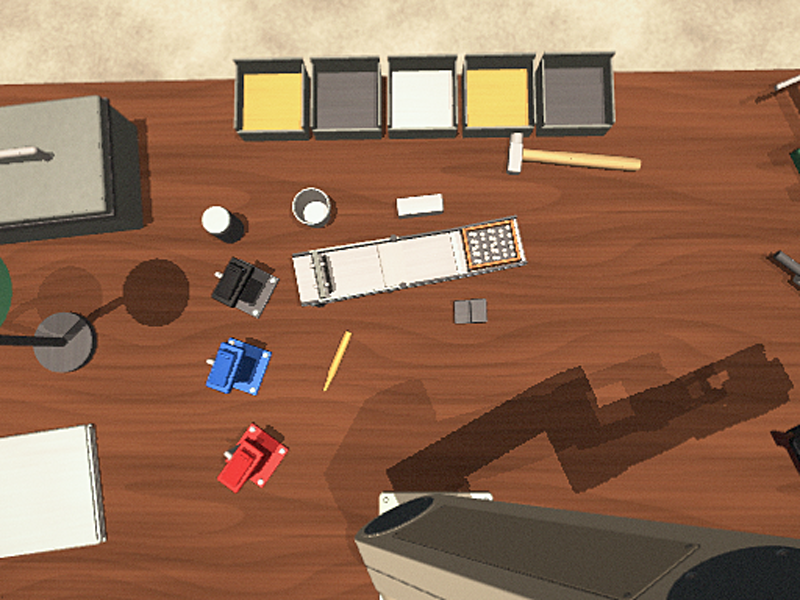

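View pics/scene0.png

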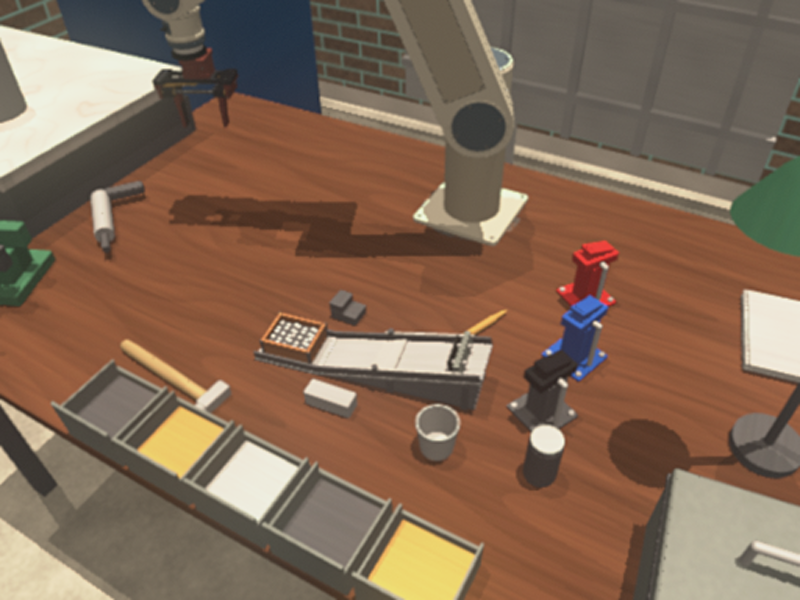

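The top view shows the tote at (493,244), with the ramp rising to the left up to the buffer at (320,272). The black rocker is at (235,280). The scene view agrees: tote (293,335), black rocker (548,368). I'll zoom in on both.

Run:
```python
import cv2,numpy as np
t=cv2.imread("top_raw.png")[130:205,130:345]
s=cv2.imread("scene_raw.png")[190:282,160:375]
f=3.72
g=lambda a:cv2.resize(a,(800,int(a.shape[0]*f)),interpolation=cv2.INTER_CUBIC)
a=np.vstack([g(t),g(s)])[:600];print(a.shape,g(t).shape);cv2.imwrite("pics/zoom.png",a)
```

```text
(600, 800, 3) (279, 800, 3)
```

View pics/zoom.png

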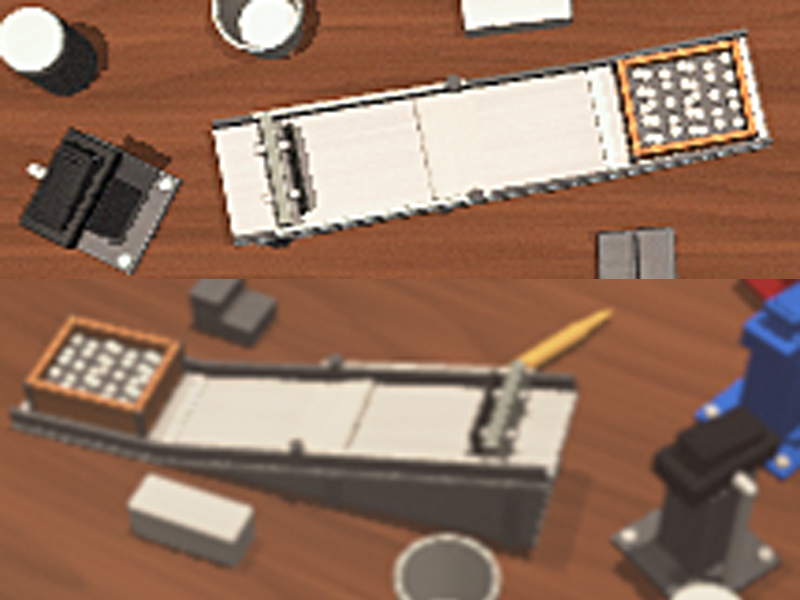

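```bash
cat > h.py <<'E'
import numpy as np
from scipy.spatial.transform import Rotation as R
from scipy.optimize import least_squares
def project(m,P):
    P=np.atleast_2d(P);c=R.from_rotvec(m['attitude']).inv().apply(P-m['position'])
    s=np.c_[c[:,0],-c[:,1]]/(-c[:,2:3]);s=s*(1+m['k1']*(s**2).sum(1,keepdims=True))
    return s*[m['fx'],m['fy']]+[m['cx'],m['cy']]
A=np.radians(14)
def ramp(p,P,level=False):   # p: x,y,yaw of foot; P in ramp frame (level: apron frame)
    P=np.atleast_2d(P).astype(float)
    if not level: P=R.from_euler('y',-A).apply(P)
    return R.from_euler('z',p[2]).apply(P)+[p[0],p[1],8]
def fit(f,x0,obs):  # obs list of (model, pixel); f(x)-> points
    r=lambda x:np.concatenate([project(m,P)[0]-u for (m,u),P in zip(obs,f(x))])
    s=least_squares(r,x0,loss='soft_l1');return s.x,s.fun.reshape(-1,2)
E
python3 - <<'E'
from h import *
from workcell import ctrl
T,S=ctrl.camera_model("top"),ctrl.camera_model("scene")
zt=lambda u,v:(T,np.array([(u+.5)/3.721-.5+130,(v+.5)/3.72-.5+130]))
zs=lambda u,v:(S,np.array([(u+.5)/3.721-.5+160,(v-279+.5)/3.72-.5+190]))
obs=[zt(213,125),zt(237,243),zt(745,35),zt(770,143),zs(576,380),zs(548,470),zs(12,412)]
def f(p):
    r=ramp(p,[[315,-50,14],[315,50,14]]);a=ramp(p,[[-135,-50,14],[-135,50,14]],True)
    return [r[0],r[1],a[0],a[1],r[1],r[0],a[0]]
p,res=fit(f,[450,0,1.6],obs);print(p,res.round(1))
obs=[zt(617,62),zt(742,40),zt(760,138),zt(637,160),zs(73,318),zs(27,382),zs(185,345)]
def g(q):
    C=R.from_euler('z',q[2]).apply([[50,-40,0],[-50,-40,0],[-50,40,0],[50,40,0]])+[q[0],q[1],48]
    return [C[0],C[1],C[2],C[3],C[2],C[1],C[3]]
q,res=fit(g,[500,-60,p[2]],obs);print(q,res.round(1))
np.save("ramp.npy",p);np.save("tote.npy",q)
print("tote in ramp",R.from_euler('z',-p[2]).apply(np.r_[q[:2]-p[:2],0]))
# lip by intersecting lip line and clamp
for P in ([140,0,6],[145,0,6],[150,0,6]):
    print(P,[(project(T,ramp(p,P))[0]-130)*3.721])
# rocker centre guess: top of housing corner triangulated
def h(x): return [x,x]
for a,b in (((75,190),(722,437)),):
    x,res=fit(h,[400,250,140],[zt(*a),zs(*b)]);print(x,res.round(1))
E
```

```text
[570.76230226 -39.61075639   1.7679146 ] [[-0.5 -1.1]
 [-0.6  0.8]
 [ 0.  -1.6]
 [ 0.5  0.8]
 [ 0.2 -1.8]
 [-0.1  0.4]
 [-0.5 -0.3]]
[ 582.92033898 -109.86847072   58.28546176] [[ 0.1  0. ]
 [-0.8  0.2]
 [-0.5 -0.3]
 [-0.5 -0.4]
 [-0.2 -1.1]
 [-0.2 -0.4]
 [-0.9 -1. ]]
tote in ramp [-71.27825626   1.83697129   0.        ]
[140, 0, 6] [array([435.95305063, 147.49103376])]
[145, 0, 6] [array([430.01511859, 148.48825981])]
[150, 0, 6] [array([424.06553395, 149.48746958])]
[502.32094072 367.24063037 129.20735449] [[-1.4  0.4]
 [-1.4  0.1]]
```

```bash
cat >> h.py <<'E'
rp=lambda:np.load("ramp.npy")
def toolrot(lean,yaw,s=1):  # tips lean towards yaw direction
    d=np.array([np.cos(yaw),np.sin(yaw),0]);z=np.array([0,0,-np.cos(lean)])+np.sin(lean)*d
    y=s*np.array([np.sin(yaw),-np.cos(yaw),0]);return R.from_matrix(np.c_[np.cross(y,z),y,z])
def rel(o,pos,Rt):
    R0=R.from_rotvec(o['orientation']);return R0.inv().apply(np.array(pos)-o['ee_pos']).round(1),(R0.inv()*Rt).as_rotvec().round(4)
E
python3 - <<'E'
from h import *
from workcell import ctrl
o=ctrl.get_obs();p=rp();print(R.from_rotvec(o['orientation']).as_matrix().round(3))
L=np.radians(30)
for x,z in((-175,120),(-160,11)):
  P=ramp(p,[x,0,z],True)[0]
  for s in(1,-1): print(P,s,rel(o,P,toolrot(L,p[2],s)))
E
```

```text
[[ 0.907  0.42  -0.001]
 [ 0.42  -0.907  0.001]
 [-0.    -0.001 -1.   ]]
[ 605.03504221 -211.22188452  128.        ] 1 (array([ 460.2, -178.4,   94.2]), array([ 0.3476,  0.442 , -1.3018]))
[ 605.03504221 -211.22188452  128.        ] -1 (array([ 460.2, -178.4,   94.2]), array([ 0.4709, -0.3704,  1.7612]))
[ 602.09737878 -196.51235925   19.        ] 1 (array([ 463.7, -192.9,  203.3]), array([ 0.3476,  0.442 , -1.3018]))
[ 602.09737878 -196.51235925   19.        ] -1 (array([ 463.7, -192.9,  203.3]), array([ 0.4709, -0.3704,  1.7612]))
```

```bash
R1='{"xyz":[460,-178,94],"rot":[0.348,0.442,-1.302]}'; python3 -m inch '[{"xyz":[460,-178,50],"rot":[0.348,0.442,-1.302]},{"xyz":[460,-178,50],"rot":[0.348,0.442,-1.302]},{"xyz":[460,-178,50],"rot":[0.348,0.442,-1.302]},{"xyz":[460,-178,50],"rot":[0.348,0.442,-1.302]},{"xyz":[460,-178,50],"rot":[0.348,0.442,-1.302]},{"xyz":[460,-178,50],"rot":[0.348,0.442,-1.302]},{"xyz":[460,-178,50],"rot":[0.348,0.442,-1.302]},{"xyz":[460,-178,50],"rot":[0.348,0.442,-1.302]},{"xyz":[460,-178,50],"rot":[0.348,0.442,-1.302]},{"xyz":[460,-178,50],"rot":[0.348,0.442,-1.302]},{"xyz":[460,-178,50],"rot":[0.348,0.442,-1.302]},{"xyz":[460,-178,50],"rot":[0.348,0.442,-1.302]}]' 255
python3 - <<'E'
from h import *
from workcell import ctrl
o=ctrl.get_obs();p=rp();L=np.radians(30)
print(o['qpos'].round(2),o['ee_pos'],o['ft_force'])
P=ramp(p,[-150,1,11],True)[0];print(rel(o,P,toolrot(L,p[2])))
E
```

```text
t: 1.1
ee_pos: [606.6, -210.5, 171.4]
orientation: [-1.704, -2.092, -0.459]
ft_force: [0.1, -0.5, 0.1]
width: 11.1
grasp_force: 0.0
[-0.53  0.68  1.42  0.39  1.42 -0.87] [ 606.64841733 -210.50556874  171.41226587] [ 0.12994761 -0.47738692  0.10681886]
(array([-55.1,  -2.7, 144.2]), array([-0.0023, -0.0016,  0.0058]))
```

```bash
python3 -m inch '[{"xyz":[-10,0,28],"rot":[0,0,0.006]},{"xyz":[-20,-1,55],"rot":[0,0,0.006]},{"xyz":[-32,-2,85],"rot":[0,0,0.006]},{"xyz":[-44,-2,115],"rot":[0,0,0.006]},{"xyz":[-52,-3,135],"rot":[0,0,0.006]},{"xyz":[-55,-3,144],"rot":[0,0,0.006]},{"xyz":[-55,-3,144],"rot":[0,0,0.006]},{"xyz":[-55,-3,144],"rot":[0,0,0.006]},{"xyz":[-55,-3,144],"rot":[0,0,0.006]}]'
python3 - <<'E'
from h import *
from workcell import ctrl
import cv2
a=ctrl.get_image("wrist")[:,:,::-1];b=ctrl.get_image("scene")[:,:,::-1]
b=b[150:300,100:300]
cv2.imwrite("pics/w1.png",np.hstack([cv2.resize(a,(400,300)),cv2.resize(b,(400,300),interpolation=cv2.INTER_CUBIC)]))
o=ctrl.get_obs();p=rp();L=np.radians(30)
R0=R.from_rotvec(o['orientation'])
print(o['ee_pos'],o['ft_force'],R.from_euler('z',-p[2]).apply(o['ee_pos']-np.r_[p[:2],8]))
for x in(-130,-100):print(rel(o,ramp(p,[x,1,11],True)[0],toolrot(L,p[2])))
E
```

```text
t: 1.85
ee_pos: [598.7, -189.8, 21.9]
orientation: [-1.719, -2.085, -0.457]
ft_force: [0.6, 0.4, 0.5]
width: 0.4
grasp_force: 0.0
[ 598.80565212 -189.93940813   22.19313805] [ 0.51307039  0.18414787 -0.21972621] [-152.90966829    1.94070789   14.19313805]
(array([18.3,  0.8, 14.2]), array([ 0.0022,  0.0031, -0.0048]))
(array([44.3,  0.7, 29.1]), array([ 0.0022,  0.0031, -0.0048]))
```

View pics/w1.png

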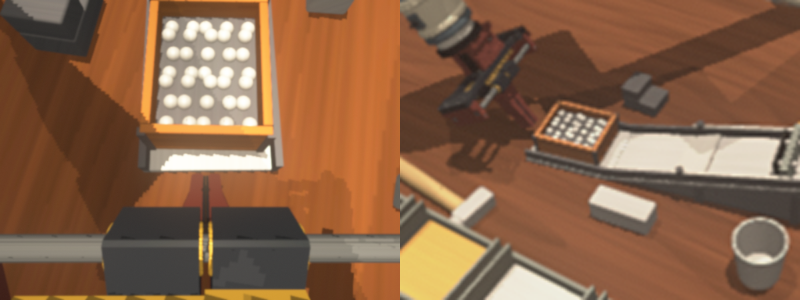

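The wrist view shows the tote centred ahead of the shut fingers, its rear wall at (208,145), with the fingertips just behind it. I'll start the push on the apron.

```bash
python3 -m inch '[{"xyz":[4,0,4],"rot":[0,0,0]},{"xyz":[8,0,6],"rot":[0,0,0]},{"xyz":[12,0,8],"rot":[0,0,0]},{"xyz":[16,0,11],"rot":[0,0,0]},{"xyz":[20,0,13],"rot":[0,0,0]},{"xyz":[24,0,15],"rot":[0,0,0]},{"xyz":[28,0,17],"rot":[0,0,0]},{"xyz":[32,0,20],"rot":[0,0,0]},{"xyz":[36,0,22],"rot":[0,0,0]},{"xyz":[40,0,24],"rot":[0,0,0]}]'
cat > st.py <<'E'
from h import *
from workcell import ctrl
def st():
    o=ctrl.get_obs();p=rp();Q=R.from_euler('z',p[2])*R.from_euler('y',-A)
    l=R.from_euler('z',-p[2]).apply(o['ee_pos']-np.r_[p[:2],8])
    print(o['t'],"level",l.round(1),"ramp",R.from_euler('y',A).apply(l).round(1),"F ramp",Q.inv().apply(o['ft_force']).round(1))
    return o,p
E
python3 -c "from st import*;st()"
```

```text
t: 2.78
ee_pos: [589.1, -143.4, 19.6]
orientation: [-1.719, -2.084, -0.456]
ft_force: [0.4, -4.6, -1.9]
width: 0.5
grasp_force: 2.3
2.7833 level [-105.4    2.4   11.6] ramp [-99.4   2.4  36.7] F ramp [-5.   0.5 -0.8]
```

```bash
python3 -m inch '[{"xyz":[5,0,3],"rot":[0,0,0]},{"xyz":[10,0,6],"rot":[0,0,0]},{"xyz":[15,0,9],"rot":[0,0,0]},{"xyz":[21,1,12],"rot":[0,0,0]},{"xyz":[26,1,15],"rot":[0,0,0]},{"xyz":[31,1,18],"rot":[0,0,0]},{"xyz":[36,1,21],"rot":[0,0,0]},{"xyz":[42,1,24],"rot":[0,0,0]},{"xyz":[47,1,27],"rot":[0,0,0]},{"xyz":[52,1,30],"rot":[0,0,0]},{"xyz":[57,1,33],"rot":[0,0,0]},{"xyz":[62,1,36],"rot":[0,0,0]}]'
python3 -c "from st import*;st()"
```

```text
t: 3.78
ee_pos: [575.9, -72.2, 19.4]
orientation: [-1.718, -2.083, -0.456]
ft_force: [0.3, -4.5, -1.5]
width: 1.0
grasp_force: 2.3
3.7833 level [-32.9   1.3  11.4] ramp [-29.2   1.3  19. ] F ramp [-4.7  0.6 -0.4]
```

```bash
python3 -m inch '[{"xyz":[5,0,3],"rot":[0,0,0]},{"xyz":[10,0,6],"rot":[0,0,0]},{"xyz":[15,0,8.5],"rot":[0,0,0]},{"xyz":[21,0,11],"rot":[0,0,0]},{"xyz":[27,0,12.8],"rot":[0,0,0]},{"xyz":[32.7,0,14.5],"rot":[0,0,0]},{"xyz":[38.5,0,16],"rot":[0,0,0]},{"xyz":[44.3,0,17.7],"rot":[0,0,0]},{"xyz":[50,0,19.3],"rot":[0,0,0]},{"xyz":[55.8,0,21],"rot":[0,0,0]},{"xyz":[61.6,0,22.7],"rot":[0,0,0]}]'
python3 -c "from st import*;st()"
```

```text
t: 4.7
ee_pos: [564.2, -9.4, 30.8]
orientation: [-1.719, -2.084, -0.457]
ft_force: [1.3, -8.1, 0.3]
width: 0.5
grasp_force: 3.6
4.7 level [30.9  0.5 22.8] ramp [35.5  0.5 14.6] F ramp [-7.9  0.3  2.3]
```

```bash
python3 -m inch '[{"xyz":[5.8,0,1.7],"rot":[0,0,0]},{"xyz":[11.5,0,3.3],"rot":[0,0,0]},{"xyz":[17.3,0,5],"rot":[0,0,0]},{"xyz":[23,0,6.6],"rot":[0,0,0]},{"xyz":[28.8,0,8.3],"rot":[0,0,0]},{"xyz":[34.6,0,10],"rot":[0,0,0]},{"xyz":[40.4,0,11.6],"rot":[0,0,0]},{"xyz":[46,0,13.2],"rot":[0,0,0]},{"xyz":[52,0,14.9],"rot":[0,0,0]},{"xyz":[57.7,0,16.5],"rot":[0,0,0]},{"xyz":[62,0,17.8],"rot":[0,0,0]}]'
python3 - <<'E'
from st import*;st()
import cv2
b=ctrl.get_image("scene")[:,:,::-1];t=ctrl.get_image("top")[:,:,::-1]
cv2.imwrite("pics/p2.png",np.vstack([cv2.resize(b[190:270,230:330],(400,300),interpolation=3),cv2.resize(t[130:205,170:270],(400,300),interpolation=3)]))
E
```

```text
t: 5.62
ee_pos: [553.2, 51.4, 46.7]
orientation: [-1.72, -2.086, -0.458]
ft_force: [2.9, -11.4, 2.8]
width: 0.5
grasp_force: 5.5
5.6167 level [92.7 -0.6 38.7] ramp [99.3 -0.6 15.1] F ramp [-10.7  -0.6   5.6]
```

View pics/p2.png

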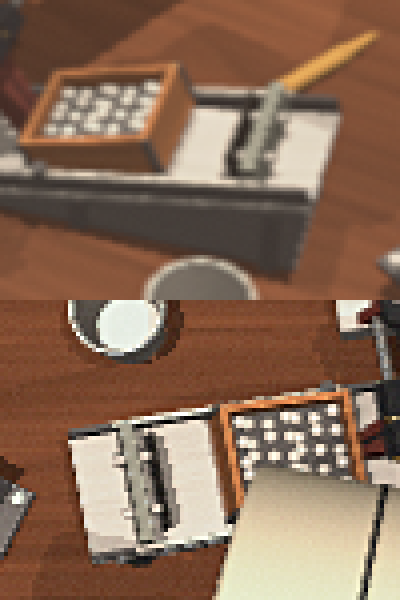

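The tote is upright on the ramp, about 40 mm short of the buffer. I'll push more slowly, raising the tips slightly over the wedge.

```bash
python3 -m inch '[{"xyz":[4,0,0.8],"rot":[0,0,0]},{"xyz":[8,0,1.6],"rot":[0,0,0]},{"xyz":[12,0,2.4],"rot":[0,0,0]},{"xyz":[16,0,3.2],"rot":[0,0,0]},{"xyz":[20,0,4],"rot":[0,0,0]},{"xyz":[24,0,4.8],"rot":[0,0,0]},{"xyz":[28,0,5.6],"rot":[0,0,0]},{"xyz":[31,0,6.2],"rot":[0,0,0]}]'
python3 -c "from st import*;st()"
python3 -m inch '[{"xyz":[1.5,0,0.4],"rot":[0,0,0]},{"xyz":[3,0,0.8],"rot":[0,0,0]},{"xyz":[3,0,0.8],"rot":[0,0,0]}]'
python3 -c "from st import*;st()"
```

```text
t: 6.38
ee_pos: [545.9, 82.2, 56.1]
orientation: [-1.718, -2.083, -0.456]
ft_force: [0.2, -2.6, -3.6]
width: 0.6
grasp_force: 1.9
6.3833 level [124.3   0.5  48.1] ramp [132.3   0.5  16.6] F ramp [-3.4  0.3 -2.9]
t: 6.63
ee_pos: [545.4, 84.9, 57.0]
orientation: [-1.718, -2.083, -0.456]
ft_force: [-0.2, -2.0, -2.1]
width: 0.5
grasp_force: 1.1
6.6333 level [127.1   0.5  49. ] ramp [135.2   0.5  16.8] F ramp [-2.4  0.6 -1.6]
```

```bash
cat > look.py <<'E'
import sys,cv2
from st import*
st()
b=ctrl.get_image("scene")[:,:,::-1];t=ctrl.get_image("top")[:,:,::-1]
cv2.imwrite(sys.argv[1],np.hstack([cv2.resize(b[190:270,230:330],(400,320),interpolation=3),cv2.resize(t[130:210,170:270],(400,320),interpolation=3)]))
E
python3 look.py pics/p3.png
```

```text
6.6333 level [127.1   0.5  49. ] ramp [135.2   0.5  16.8] F ramp [-2.4  0.6 -1.6]
```

View pics/p3.png

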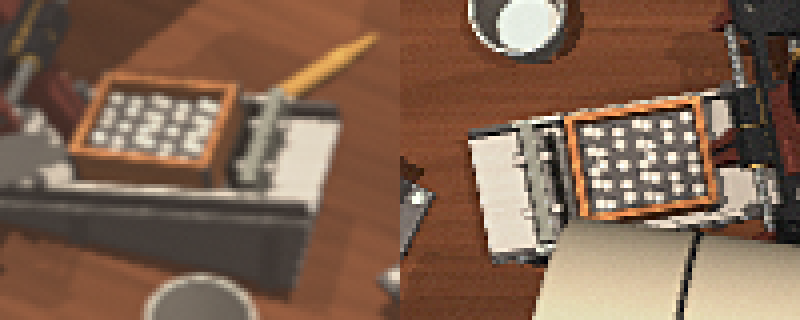

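Run:
```python
from st import*
T,S=ctrl.camera_model("top"),ctrl.camera_model("scene");p=rp()
zt=lambda u,v:(T,np.array([(u-400+.5)/4-.5+170,(v+.5)/4-.5+130]))
zs=lambda u,v:(S,np.array([(u+.5)/4-.5+230,(v+.5)/4-.5+190]))
obs=[zt(565,115),zt(700,97),zt(717,203),zt(583,222),zs(107,72),zs(240,85),zs(212,160),zs(70,150)]
def g(q):
    C=(R.from_euler('z',q[2])*R.from_euler('y',q[4])).apply([[50,-40,40],[-50,-40,40],[-50,40,40],[50,40,40]])+[q[0],q[1],q[3]]
    C=ramp(p,C);return [C[0],C[1],C[2],C[3],C[2],C[3],C[0],C[1]]
q,res=fit(g,[190,0,0,3,0],obs);print(q.round(3),res.round(1).tolist())
```

```text
[ 1.98115e+02 -2.46400e+00 -2.40000e-02  5.21800e+00  3.40000e-02] [[-0.5, 0.1], [-0.3, -0.2], [0.3, 0.1], [-0.4, 0.6], [0.1, -0.2], [-0.2, -0.9], [-1.4, 1.0], [-0.1, 0.2]]
```

The tote centre is about 198 mm up, with its trailing edge near the lip and still raised. I'll creep forward until I feel the buffer.

```bash
python3 -m inch '[{"xyz":[1,0,0.3],"rot":[0,0,0]},{"xyz":[2,0,0.6],"rot":[0,0,0]},{"xyz":[2,0,0.6],"rot":[0,0,0]}]' | tail -3; python3 -c "from st import*;st()"
python3 -m inch '[{"xyz":[1,0,0.3],"rot":[0,0,0]},{"xyz":[2,0,0.6],"rot":[0,0,0]},{"xyz":[2,0,0.6],"rot":[0,0,0]}]' | tail -3; python3 -c "from st import*;st()"
python3 -m inch '[{"xyz":[1,0,0.3],"rot":[0,0,0]},{"xyz":[2,0,0.6],"rot":[0,0,0]},{"xyz":[2,0,0.6],"rot":[0,0,0]}]' |tail -3; python3 -c "from st import*;st()"
```

```text
ft_force: [1.1, -3.3, -1.6]
width: 0.5
grasp_force: 2.0
6.9833 level [128.6   0.3  49.3] ramp [136.7   0.3  16.7] F ramp [-3.7 -0.4 -0.7]
ft_force: [1.3, -2.8, -1.9]
width: 0.3
grasp_force: 1.9
7.2333 level [131.    0.5  49.8] ramp [139.1   0.5  16.6] F ramp [-3.4 -0.7 -1.1]
ft_force: [0.7, -2.7, -1.2]
width: 0.3
grasp_force: 1.8
7.4833 level [133.2   0.5  50.4] ramp [141.4   0.5  16.7] F ramp [-3.  -0.2 -0.5]
```

```bash
for i in 1; do python3 -m inch '[{"xyz":[1,0,0.3],"rot":[0,0,0]},{"xyz":[2,0,0.6],"rot":[0,0,0]},{"xyz":[2,0,0.6],"rot":[0,0,0]}]' | tail -3; python3 -c "from st import*;st()"; done
python3 -m inch '[{"xyz":[1,0,0.3],"rot":[0,0,0]},{"xyz":[2,0,0.6],"rot":[0,0,0]},{"xyz":[2,0,0.6],"rot":[0,0,0]}]' | tail -3; python3 look.py pics/p4.png
```

```text
ft_force: [0.6, -4.9, -2.6]
width: 0.3
grasp_force: 2.6
7.7333 level [134.8   0.2  50.8] ramp [143.1   0.2  16.7] F ramp [-5.4  0.4 -1.3]
ft_force: [2.1, -7.4, -3.5]
width: 0.6
grasp_force: 3.8
7.9833 level [136.2  -0.4  51.2] ramp [144.6  -0.4  16.8] F ramp [-8.3 -0.6 -1.5]
```

View pics/p4.png

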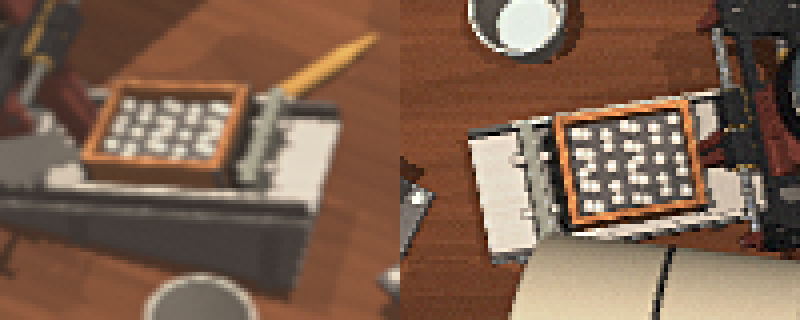

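The force has climbed to 8 N, so the tote is against the buffer. Now ease off slowly.

```bash
python3 -m inch '[{"xyz":[1,0,0.3],"rot":[0,0,0]},{"xyz":[1,0,0.3],"rot":[0,0,0]},{"xyz":[0,0,0],"rot":[0,0,0]},{"xyz":[-2,0,-0.6],"rot":[0,0,0]},{"xyz":[-4,0,-1.2],"rot":[0,0,0]},{"xyz":[-7,0,-2],"rot":[0,0,0]},{"xyz":[-11,0,-4],"rot":[0,0,0]},{"xyz":[-16,0,-7],"rot":[0,0,0]},{"xyz":[-22,0,-12],"rot":[0,0,0]},{"xyz":[-28,0,-20],"rot":[0,0,0]},{"xyz":[-28,0,-30],"rot":[0,0,0]},{"xyz":[-28,0,-30],"rot":[0,0,0]}]'; python3 look.py pics/p5.png
```

```text
t: 9.08
ee_pos: [552.6, 54.6, 72.9]
orientation: [-1.72, -2.084, -0.459]
ft_force: [1.1, 0.2, 0.0]
width: 0.6
grasp_force: 0.0
9.0833 level [95.9 -0.6 64.9] ramp [108.8  -0.6  39.7] F ramp [-0.  -1.1  0. ]
```

View pics/p5.png

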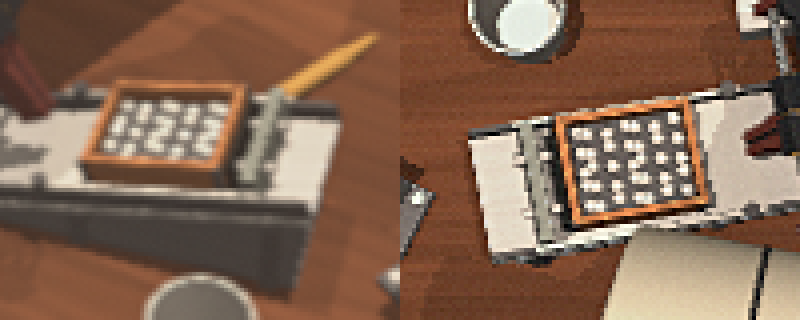

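Run:
```python
from st import*
T,S=ctrl.camera_model("top"),ctrl.camera_model("scene");p=rp()
zt=lambda u,v:(T,np.array([(u-400+.5)/4-.5+170,(v+.5)/4-.5+130]))
zs=lambda u,v:(S,np.array([(u+.5)/4-.5+230,(v+.5)/4-.5+190]))
obs=[zt(555,117),zt(690,98),zt(707,205),zt(572,226),zs(118,81),zs(248,86),zs(222,163),zs(81,156)]
def g(q):
    C=(R.from_euler('z',q[2])*R.from_euler('y',q[4])).apply([[50,-40,40],[-50,-40,40],[-50,40,40],[50,40,40]])+[q[0],q[1],q[3]]
    C=ramp(p,C);return [C[0],C[1],C[2],C[3],C[2],C[3],C[0],C[1]]
q,res=fit(g,[190,0,0,3,0],obs);print(q.round(3),res.round(1).tolist())
o=ctrl.get_obs();L=np.radians(0)
# rotate/travel: high point near rocker, tool down, camera view
yaw=p[2]
print(rel(o,[500,330,330],toolrot(0,yaw)),R.from_rotvec(o['orientation']).as_matrix().round(2))
W=ctrl.camera_model("wrist");R0=R.from_rotvec(o['orientation'])
print("cam in tool",R0.inv().apply(W['position']-o['ee_pos']),R0.inv().apply(R.from_rotvec(W['attitude']).apply([0,0,-1])))
```

```text
[ 2.06603e+02 -2.85700e+00 -1.70000e-02  1.36500e+00 -9.00000e-03] [[-0.5, 0.1], [-0.6, 0.2], [0.2, 0.1], [0.1, 0.1], [-0.1, -0.7], [0.2, -0.7], [-1.2, 0.8], [-0.1, 0.5]]
(array([370.7,   1.1, -84.4]), array([-1.000e-04, -5.222e-01, -6.000e-03])) [[-0.16  0.98 -0.1 ]
 [ 0.85  0.19  0.49]
 [ 0.5  -0.   -0.87]]
cam in tool [  74.65821771   -0.61377958 -162.62789143] [-2.71705513e-01  3.10830809e-04  9.62380391e-01]
```

The fit gives pitch -0.009 rad and z about 1.4 mm, so the trailing edge has dropped and the tote lies flat. Next, up and over to inspect the rocker.

```bash
python3 -c "
from st import*
o=ctrl.get_obs();print(rel(o,[515,280,300],toolrot(0,rp()[2])))"
python3 -m inch '[{"xyz":[10,0,-20],"rot":[0,0,0]},{"xyz":[25,0,-45],"rot":[0,0,0]},{"xyz":[50,0,-80],"rot":[0,0,0]},{"xyz":[70,0,-110],"rot":[0,-0.1,0]},{"xyz":[100,0,-110],"rot":[0,-0.2,0]}]'
python3 -c "
from st import*
o=ctrl.get_obs();print(rel(o,[515,280,300],toolrot(0,rp()[2])))"
```

```text
(array([310.7,   6.3, -84.3]), array([-1.000e-04, -5.222e-01, -6.000e-03]))
t: 9.6
ee_pos: [549.0, 84.4, 220.8]
orientation: [-1.841, -2.222, -0.299]
ft_force: [0.8, 1.0, 0.3]
width: 0.3
grasp_force: 0.0
(array([213.3,   3.1, -13.5]), array([ 0.0062, -0.3164, -0.01  ]))
```

```bash
python3 -m inch '[{"xyz":[30,0,-10],"rot":[0,-0.1,0]},{"xyz":[60,1,-14],"rot":[0,-0.2,0]},{"xyz":[95,1,-14],"rot":[0,-0.31,-0.01]},{"xyz":[130,2,-14],"rot":[0,-0.316,-0.01]},{"xyz":[165,3,-14],"rot":[0,-0.316,-0.01]},{"xyz":[195,3,-14],"rot":[0,-0.316,-0.01]},{"xyz":[213,3,-14],"rot":[0,-0.316,-0.01]},{"xyz":[213,3,-14],"rot":[0,-0.316,-0.01]},{"xyz":[213,3,-14],"rot":[0,-0.316,-0.01]},{"xyz":[213,3,-14],"rot":[0,-0.316,-0.01]}]'
python3 - <<'E'
from st import*
import cv2,pickle
o,p=st();m=ctrl.camera_model("wrist");a=ctrl.get_image("wrist")[:,:,::-1]
pickle.dump((o,m),open("w2.pkl","wb"))
cv2.imwrite("pics/w2.png",cv2.resize(a,(800,600),interpolation=3))
print(project(m,[502,367,130])*1.5625)
E
```

```text
t: 10.43
ee_pos: [510.4, 281.1, 296.6]
orientation: [-1.982, -2.43, -0.003]
ft_force: [-0.6, 0.3, -0.7]
width: -0.2
grasp_force: 0.0
10.4333 level [326.4  -3.6 288.6] ramp [386.5  -3.6 201. ] F ramp [ 0.2  0.5 -0.8]
[[427.9268031  125.75020874]]
```

View pics/w2.png

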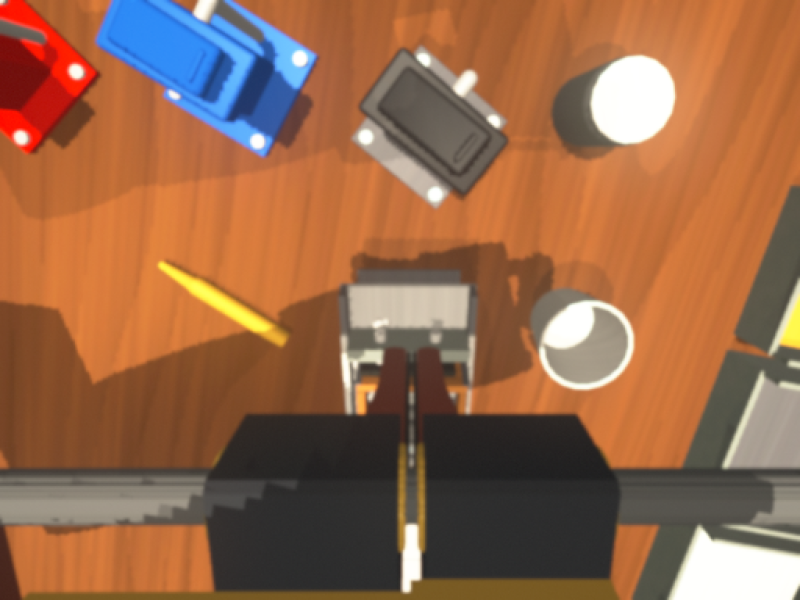

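Run:
```python
import cv2,numpy as np
s=cv2.imread("scene_raw.png")[214:259,328:373];t=cv2.imread("top_raw.png")[157:202,128:173]
w=cv2.resize(cv2.imread("pics/w2.png"),(512,384),interpolation=cv2.INTER_AREA)
w=cv2.imread("pics/w2.png")[35:215,345:525]
g=lambda a:(255*(a/255.)**.45).astype(np.uint8)
r=lambda a,n:cv2.resize(g(a),(n,n),interpolation=cv2.INTER_CUBIC)
L=np.vstack([r(s,300),r(t,300)]);Wd=np.zeros((600,500,3),np.uint8);Wd[:500]=r(w,500)
cv2.imwrite("pics/z3.png",np.hstack([L,Wd]))
```

```text
(no output)
```

View pics/z3.png

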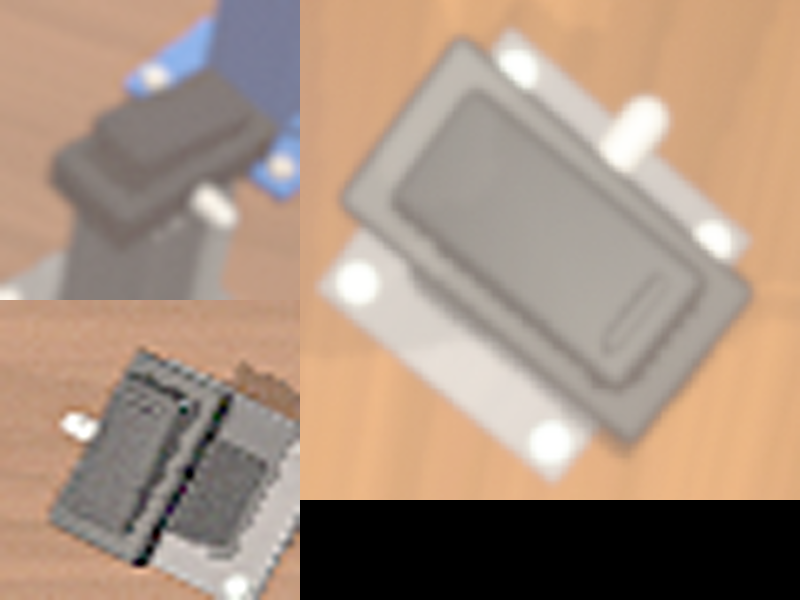

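The marked end of the rocker, nearest +x, shows the thicker side wall in the views. I'll check that numerically with a three-camera fit.

Run:
```python
from st import*
import pickle
o,W=pickle.load(open("w2.pkl","rb"));T,S=ctrl.camera_model("top"),ctrl.camera_model("scene")
w=lambda u,v:(W,(np.array([(u-300)/2.778+345,v/2.778+35])+.5)/1.5625-.5)
s=lambda u,v:(S,(np.array([u,v])+.5)/6.667-.5+[328,214])
t=lambda u,v:(T,(np.array([u,v-300])+.5)/6.667-.5+[128,157])
# order A+,A-,B+,B-
obs=[w(475,90),w(395,192),w(705,280),w(605,385),s(258,107),s(205,70),s(148,168),s(97,115),t(70,510),t(130,530),t(128,383),t(185,400)]
def g(q):
    C=(R.from_euler('z',q[3])*R.from_euler('y',q[4])).apply([[-32,15,0],[-32,-15,0],[32,15,0],[32,-15,0]])+q[:3]
    return list(C)*3
for n in (slice(0,12),slice(0,8),slice(4,12)):
  ob=obs[n];f=lambda q:g(q)[n]
  q,res=fit(f,[502,367,135,-.5,0],ob);print(q.round(3),res.round(1).tolist())
q,_=fit(g,[502,367,135,-.5,0],obs)
for k in(24,-24):print(k,(R.from_euler('z',q[3])*R.from_euler('y',q[4])).apply([k,0,0])+q[:3])
```

```text
[ 5.03314e+02  3.70762e+02  1.34425e+02 -5.03000e-01 -2.83000e-01] [[0.2, -2.6], [-2.4, 0.7], [0.1, -0.9], [0.6, 1.4], [-0.3, 3.0], [-0.2, 1.4], [-0.8, -0.7], [-0.9, -0.2], [-0.4, -0.2], [-0.3, 1.9], [-0.3, -1.0], [0.4, 1.5]]
[ 5.03225e+02  3.70791e+02  1.34838e+02 -5.06000e-01 -2.65000e-01] [[0.1, -3.0], [-2.6, 0.3], [0.1, -0.7], [0.5, 1.5], [-0.2, 2.7], [-0.0, 1.1], [-0.8, -0.6], [-0.9, -0.2]]
[ 5.03753e+02  3.70623e+02  1.37791e+02 -4.38000e-01 -2.05000e-01] [[-0.2, 0.9], [-0.6, -0.4], [-0.2, -0.4], [-0.9, 0.4], [-0.7, 0.3], [-0.2, 1.8], [-1.0, -1.4], [0.0, 0.4]]
24 [523.51121933 359.66113533 141.12211008]
-24 [483.11723088 381.86308695 127.72811736]
```

```bash
python3 -c "
from st import*
o=ctrl.get_obs();print(o['ee_pos'],rel(o,[525,359,170],toolrot(0,rp()[2])))"
```

```text
[510.54964989 280.74966624 296.52887592] (array([ 73. ,  30.1, 126.9]), array([-0.0027, -0.0058,  0.0042]))
```

```bash
python3 -m inch '[{"xyz":[25,10,10],"rot":[0,0,0]},{"xyz":[50,20,30],"rot":[0,0,0]},{"xyz":[65,27,55],"rot":[0,0,0]},{"xyz":[73,30,80],"rot":[0,0,0]},{"xyz":[73,30,100],"rot":[0,0,0]},{"xyz":[73,30,115],"rot":[0,0,0]},{"xyz":[73,30,123],"rot":[0,0,0]},{"xyz":[73,30,126],"rot":[0,0,0]},{"xyz":[73,30,126],"rot":[0,0,0]},{"xyz":[73,30,126],"rot":[0,0,0]}]'; python3 -c "
from st import*
o=ctrl.get_obs();print(rel(o,[524.5,359,145],toolrot(0,rp()[2])))"
```

```text
t: 11.32
ee_pos: [526.0, 359.9, 172.5]
orientation: [-1.984, -2.429, -0.006]
ft_force: [0.5, 0.6, 1.0]
width: 0.4
grasp_force: 0.0
(array([-0.8, -1.6, 27.5]), array([-0.0003, -0.0069,  0.004 ]))
```

```bash
python3 -m inch '[{"xyz":[-1,-1,6],"rot":[0,0,0]},{"xyz":[-1,-1,12],"rot":[0,0,0]},{"xyz":[-1,-1,18],"rot":[0,0,0]},{"xyz":[-1,-1,23],"rot":[0,0,0]},{"xyz":[-1,-1,26],"rot":[0,0,0]},{"xyz":[-1,-1,26],"rot":[0,0,0]}]'
python3 -m inch '[{"xyz":[0,0,1.5],"rot":[0,0,0]},{"xyz":[0,0,3],"rot":[0,0,0]},{"xyz":[0,0,4],"rot":[0,0,0]},{"xyz":[0,0,4],"rot":[0,0,0]}]'
python3 -m inch '[{"xyz":[0,0,1.5],"rot":[0,0,0]},{"xyz":[0,0,3],"rot":[0,0,0]},{"xyz":[0,0,3],"rot":[0,0,0]}]'
```

```text
t: 11.82
ee_pos: [524.3, 359.0, 144.9]
orientation: [-1.982, -2.43, -0.004]
ft_force: [-1.0, -0.1, 0.2]
width: 0.3
grasp_force: 0.0
t: 12.15
ee_pos: [524.7, 359.3, 141.7]
orientation: [-1.983, -2.43, -0.006]
ft_force: [1.0, -0.0, 1.1]
width: -0.0
grasp_force: 0.3
t: 12.4
ee_pos: [525.1, 359.3, 139.0]
orientation: [-1.983, -2.43, -0.007]
ft_force: [2.3, -0.3, 3.5]
width: 0.4
grasp_force: 1.6
```

Contact is at about 141. Keep pressing.

```bash
P='x'; python3 -m inch '[{"xyz":[0,0,1],"rot":[0,0,0]},{"xyz":[0,0,2],"rot":[0,0,0]},{"xyz":[0,0,3],"rot":[0,0,0]},{"xyz":[0,0,3],"rot":[0,0,0]}]'|grep -E 'ee_p|ft_'
python3 -m inch '[{"xyz":[0,0,1],"rot":[0,0,0]},{"xyz":[0,0,2],"rot":[0,0,0]},{"xyz":[0,0,3],"rot":[0,0,0]},{"xyz":[0,0,3],"rot":[0,0,0]}]'|grep -E 'ee_p|ft_'
python3 -m inch '[{"xyz":[0,0,1],"rot":[0,0,0]},{"xyz":[0,0,2],"rot":[0,0,0]},{"xyz":[0,0,2],"rot":[0,0,0]}]'|grep -E 'ee_p|ft_'
```

```text
ee_pos: [525.8, 359.2, 137.2]
ft_force: [2.6, -5.3, 11.0]
ee_pos: [526.0, 359.2, 136.6]
ft_force: [-2.4, -8.4, 29.5]
ee_pos: [526.1, 359.3, 136.3]
ft_force: [-6.5, -12.8, 41.1]
```

The finger is on a solid stop, so back off upward and check the rocker numerically from the images.

```bash
python3 -m inch '[{"xyz":[0,0,-5],"rot":[0,0,0]},{"xyz":[0,0,-15],"rot":[0,0,0]},{"xyz":[-10,-5,-35],"rot":[0,0,0]},{"xyz":[-35,-15,-65],"rot":[0,0,0]},{"xyz":[-55,-22,-100],"rot":[0,0,0]},{"xyz":[-74,-30,-135],"rot":[0,0,0]},{"xyz":[-74,-30,-160],"rot":[0,0,0]},{"xyz":[-74,-30,-160],"rot":[0,0,0]},{"xyz":[-74,-30,-160],"rot":[0,0,0]}]'
python3 - <<'E'
from st import*
import cv2,pickle
o0,m0=pickle.load(open("w2.pkl","rb"));m=ctrl.camera_model("wrist")
print(m0['position'],m['position'],m0['attitude'],m['attitude'])
w=ctrl.get_image("wrist")[:,:,::-1];s=ctrl.get_image("scene")[:,:,::-1];t=ctrl.get_image("top")[:,:,::-1]
cv2.imwrite("w3_raw.png",w);cv2.imwrite("s3_raw.png",s);cv2.imwrite("t3_raw.png",t)
a=cv2.imread("scene_raw.png")[214:259,328:373].astype(int).mean(2);b=s[214:259,328:373].astype(int).mean(2)
np.set_printoptions(linewidth=250)
print(((b-a)[::2,::2]).round().astype(int))
a=cv2.imread("top_raw.png");print("lamp scene max diff rgb",np.abs(s[214:259,328:373].astype(int)-cv2.imread("scene_raw.png")[214:259,328:373]).reshape(-1,3).max(0))
for P in((524,360),(483,382)):
  for z in(0,): pass
E
```

```text
t: 14.07
ee_pos: [510.5, 280.0, 291.5]
orientation: [-1.983, -2.43, -0.009]
ft_force: [0.0, -0.6, -0.5]
width: 0.7
grasp_force: 0.0
[495.44742936 353.01271374 459.71538658] [495.1498236  351.50999947 454.78858677] [-0.26860263 -0.02468724  0.20042111] [-0.2664394  -0.02786359  0.19935465]
[[ -2  -4  -3  -4  -4   0  -4  -8 -14 -13 -12 -13 -13 -11 -13 -14  -7  -3  -3  -1  -1  -2  -2]
 [ -3  -2  -3  -2  -3  -2  -3  -7 -13 -14 -15 -15 -13 -13 -12 -15  -7  -3  -2  -1   0  -3  -2]
 [ -4  -3  -2  -2  -3  -3  -3  -7 -13 -13 -13 -12 -13 -13 -17 -18  -3  -3  -3  -4   0  -1  -3]
 [ -2  -2  -3  -3  -2  -4  -2  -8 -12 -12 -12 -12 -13 -15 -18 -17  -3  -1  -2  -1  -2  -1  -3]
 [ -2  -3  -2  -2  -3   0  -1 -10 -14 -13 -13 -14 -16 -17 -35 -36  -2  -1  -4  -3  -2  -1  -2]
 [ -2  -3  -2  -4  -2  -5  -1  -7 -14 -13 -17 -27 -29 -38 -51 -11   0  -3  -4  -3   0  -1  -2]
 [ -1  -3   0  -3  -3  -1  -2  -3 -12 -14 -17 -21 -45 -31  -3   2   2   1  -5  -1  -2  -3  -2]
 [ -2  -3  -2  -2  -3  -3  -2  -7 -15  -4  -4  -5  -2  -1  -2  -1  -2   3  -1  -4  -3  -1  -3]
 [ -3  -3  -2  -3  -3  -2  -3   8  15  15  -2  -4 
[... 713 characters left out ...]
-2  -2  -3  -3  -2  -2  -3  -1  -3  -6  -4  -5  -4  -1  -1  -8 -24 -19 -11 -12 -13 -11 -12]
 [ -2  -4  -3  -3  -3  -3  -2  -2  -3  -3  -1  -3  -1  -2  -2   0  -1  -6 -12 -11 -11 -13 -10]
 [ -3  -3  -3  -2  -1  -5  -3  -1  -5  -1  -4   0  -1  -2  -2  -3  -1  -6 -11 -10  -9 -11 -11]
 [ -3  -3   0  -2  -4  -1  -5   0  -3  -3  -2  -2  -1  -3  -1  -3   0 -10 -11 -11 -13 -12 -11]
 [ -3  -1  -2  -3  -3  -4  -3  -2   0  -3  -1  -2  -1  -3  -2  -1  -3 -10 -13 -13 -11 -11 -12]
 [ -2  -3  -2  -3  -3  -3  -4  -1  -2  -2  -2  -3  -2  -1  -3  -2  -4 -13 -13 -13 -13 -12 -12]
 [ -3  -3  -1  -2  -2  -2  -4  -3  -2  -2  -1  -1  -2   0  -1  -2  -2  -6 -13 -11 -12 -14 -11]]
lamp scene max diff rgb [126  54  51]
```

Run:
```python
import cv2,numpy as np
from st import*
for n in("scene_raw.png","s3_raw.png"):
    im=cv2.imread(n);print(n,"BGR",im[242:247,357:363].reshape(-1,3).mean(0).round(),im[244,359])
# rocker tilt estimate from new scene view by edge matching of brightness steps: print luminance down columns near both ends
T=ctrl.camera_model("wrist");im=cv2.imread("w3_raw.png");c=project(T,[503,371,134])[0];print(c)
S=ctrl.camera_model("scene");a=cv2.imread("scene_raw.png").mean(2);b=cv2.imread("s3_raw.png").mean(2)
for u in(344,348,356,362):print(u,a[222:246,u].astype(int),b[222:246,u].astype(int),sep='\n')
```

```text
scene_raw.png BGR [141. 155. 167.] [204 226 238]
s3_raw.png BGR [124. 136. 147.] [173 191 207]
[278.37003636  74.10162729]
344
[105 103 101 100 100 101 101  92  71  53  52  50  45  41  41  41  43  43
  45  51  56  56  53  46]
[91 89 87 87 88 87 86 87 85 72 56 48 48 49 51 49 44 39 39 43 50 49 47 43]
348
[ 97 106 123 132 129  99  65  51  53  55  54  54  53  52  52  49  43  41
  42  41  44  52  56  54]
[ 84  92 106 115 112  87  61  54  51  50  52  51  53  53  54  52  54  58
  55  44  39  45  50  50]
356
[135 131 106  70  52  52  54  54  53  53  54  54  52  46  41  44  49  52
  51  45  45  60  72  62]
[100  74  55  52  49  50  51  51  53  53  54  54  54  47  39  39  45  50
  47  42  41  56  64  58]
362
[ 61  61  61  59  55  53  52  54  54  52  47  42  42  51  56  52  44  37
  39  52  68  81 125 181]
[ 59  58  58  55  57  56  55  53  48  41  37  37  41  49  48  47  41  38
  38  51  65  75 110 161]
```

The images show the rocker turned, but perhaps not all the way; a wide footprint may have caught the housing. I'll press again with the pads aligned to the rocker and leaned so only the outer tip edge presses.

Run:
```python
from st import*
o=ctrl.get_obs();print(o['qpos'].round(2),o['t'])
a=-0.49;u=np.array([np.cos(a),np.sin(a),0])
Rt=toolrot(0,a+np.pi/2)*R.from_rotvec([0.3,0,0]);print(Rt.as_matrix().round(2))
c=np.array([503.4,370.7,0])+u*19
for z in(175,):print(rel(o,c+[0,0,z],Rt),c)
```

```text
[0.48 0.29 1.67 0.01 1.19 0.27] 14.2167
[[ 0.47  0.84 -0.26]
 [ 0.88 -0.45  0.14]
 [ 0.   -0.3  -0.96]]
(array([ 77.5,  27.7, 113.7]), array([0.2815, 0.0998, 0.6876])) [520.16432431 361.75810812   0.        ]
```

```bash
python3 -m inch '[{"xyz":[25,10,10],"rot":[0.04,0.01,0.1]},{"xyz":[45,18,25],"rot":[0.08,0.03,0.2]},{"xyz":[60,24,45],"rot":[0.13,0.05,0.31]},{"xyz":[72,27,65],"rot":[0.17,0.06,0.42]},{"xyz":[77,28,85],"rot":[0.22,0.08,0.53]},{"xyz":[77.5,27.7,105],"rot":[0.26,0.09,0.63]},{"xyz":[77.5,27.7,112],"rot":[0.2815,0.1,0.6876]},{"xyz":[77.5,27.7,113],"rot":[0.2815,0.1,0.6876]},{"xyz":[77.5,27.7,113],"rot":[0.2815,0.1,0.6876]},{"xyz":[77.5,27.7,113],"rot":[0.2815,0.1,0.6876]}]'
python3 - <<'E'
from st import*
o=ctrl.get_obs();a=-0.49
Rt=toolrot(0,a+np.pi/2)*R.from_rotvec([0.3,0,0])
for z in(145,135):print(rel(o,[520.2,361.8,z],Rt))
E
```

```text
t: 15.05
ee_pos: [521.3, 362.2, 177.4]
orientation: [-2.465, -1.483, 0.219]
ft_force: [0.3, -0.2, 0.8]
width: -0.0
grasp_force: 0.0
(array([-1. ,  8.7, 31.2]), array([ 0.0022, -0.0019,  0.0024]))
(array([-1. , 11.7, 40.8]), array([ 0.0022, -0.0019,  0.0024]))
```

```bash
python3 -m inch '[{"xyz":[-1,3,8],"rot":[0,0,0]},{"xyz":[-1,5,16],"rot":[0,0,0]},{"xyz":[-1,7,24],"rot":[0,0,0]},{"xyz":[-1,8.7,31],"rot":[0,0,0]},{"xyz":[-1,9.6,34],"rot":[0,0,0]},{"xyz":[-1,9.6,34],"rot":[0,0,0]}]' | grep -E 'ee_|ft_'
for k in 1; do python3 -m inch '[{"xyz":[0,0.4,1.2],"rot":[0,0,0]},{"xyz":[0,0.7,2.4],"rot":[0,0,0]},{"xyz":[0,0.7,2.4],"rot":[0,0,0]}]' | grep -E 'ee_|ft_'; done
python3 -m inch '[{"xyz":[0,0.4,1.2],"rot":[0,0,0]},{"xyz":[0,0.7,2.4],"rot":[0,0,0]},{"xyz":[0,0.7,2.4],"rot":[0,0,0]}]' | grep -E 'ee_|ft_'
python3 -m inch '[{"xyz":[0,0.4,1.2],"rot":[0,0,0]},{"xyz":[0,0.7,2.4],"rot":[0,0,0]},{"xyz":[0,0.7,2.4],"rot":[0,0,0]}]' | grep -E 'ee_|ft_'
```

```text
ee_pos: [519.7, 361.3, 141.2]
ft_force: [-0.3, 0.1, -0.1]
ee_pos: [520.5, 361.6, 140.0]
ft_force: [1.0, -0.9, -0.1]
ee_pos: [520.6, 361.7, 137.6]
ft_force: [-1.2, -0.5, 2.1]
ee_pos: [520.7, 361.8, 137.2]
ft_force: [-3.8, -3.8, 14.2]
```

```bash
python3 -m inch '[{"xyz":[0,-3,-10],"rot":[0,0,0]},{"xyz":[0,-10,-35],"rot":[0,0,0]},{"xyz":[0,-20,-70],"rot":[0,0,0]},{"xyz":[-40,-30,-105],"rot":[0,0,0]},{"xyz":[-75,-35,-125],"rot":[0,0,0]},{"xyz":[-110,-40,-130],"rot":[0,0,0]},{"xyz":[-140,-40,-130],"rot":[0,0,0]},{"xyz":[-140,-40,-130],"rot":[0,0,0]}]'|grep -E "ee_|t:"
python3 - <<'E'
from st import*
import cv2
s=ctrl.get_image("scene")[:,:,::-1];cv2.imwrite("s4_raw.png",s);t=ctrl.get_image("top")[:,:,::-1];cv2.imwrite("t4_raw.png",t)
a=cv2.imread("scene_raw.png").mean(2);b=s.mean(2)
S=ctrl.camera_model("scene")
def pts(tilt):
    C=(R.from_euler('z',-.49)*R.from_euler('y',tilt)).apply([[-32,15,8],[-32,-15,8],[32,15,8],[32,-15,8],[24,0,8],[-24,0,8]])+[503.4,370.7,128]
    return project(S,C)
print(np.c_[pts(-.2),pts(.05)-pts(-.2),pts(.13)-pts(-.2),pts(.2)-pts(-.2)].round(1))
for u in(342,344,346,352,356,360):print(u,a[218:242,u].astype(int),b[218:242,u].astype(int),sep='\n')
# lamp search: what got brighter?
for n,v in(("scene",s),("top",t)):
    d=v.astype(int)-cv2.imread(n+"_raw.png");g=d.max(2);m=(g>60).astype(np.uint8)
    k,_,stt,cen=cv2.connectedComponentsWithStats(m)
    for i in np.argsort(-stt[1:,4])[:12]+1:
        j=cen[i].astype(int);ys,xs=np.where(_==i);print(n,cen[i].round(),stt[i,4],cv2.imread(n+"_raw.png")[ys,xs].mean(0).round(),v[ys,xs].mean(0).round())
E
```

```text
t: 16.97
ee_pos: [451.5, 234.0, 271.7]
[[ 3.667e+02  2.311e+02  1.000e-01 -1.800e+00  0.000e+00 -2.300e+00
  -1.000e-01 -2.700e+00]
 [ 3.588e+02  2.240e+02  1.000e-01 -1.900e+00 -0.000e+00 -2.400e+00
  -2.000e-01 -2.800e+00]
 [ 3.494e+02  2.383e+02 -1.200e+00  2.400e+00 -1.400e+00  3.200e+00
  -1.600e+00  3.800e+00]
 [ 3.414e+02  2.309e+02 -1.100e+00  2.400e+00 -1.400e+00  3.200e+00
  -1.500e+00  3.800e+00]
 [ 3.476e+02  2.337e+02 -1.000e+00  1.900e+00 -1.300e+00  2.500e+00
  -1.400e+00  3.000e+00]
 [ 3.606e+02  2.284e+02 -1.000e-01 -1.300e+00 -2.000e-01 -1.700e+00
  -3.000e-01 -1.900e+00]]
342
[ 95  96  98 102 103 101 100 100 101 100  99  98  90  71  56  48  45  44
  43  44  46  52  56  56]
[84 84 86 90 91 89 87 89 89 87 85 86 88 85 73 61 51 49 43 39 40 44 49 51]
344
[ 97  95  95 101 105 103 101 100 100 101 101  92  71  53  52  50  45  41
  41  41  43  43  45  51]
[85 83 83 87 90 91 88 88 89 89 87 87 85 73 53 50 50 50 50 51 43 39 39 44]
346
[ 99  96  95  99 102 103 102 105 106  91  83  66  55  54  52  52  51  50
  45  42  42  41  42  43]
[86 84 83 85 89 89 90 91 91 80 79 82 70 55 50
[... 1159 characters left out ...]
02. 119. 140.]
scene [257. 215.] 7 [74. 82. 90.] [ 79. 125. 188.]
top [201. 288.] 19901 [ 58.  81. 132.] [180. 214. 229.]
top [362. 271.] 4776 [27. 41. 68.] [ 54.  83. 142.]
top [475. 368.] 2384 [36. 35. 32.] [ 48.  74. 126.]
top [173. 129.] 2328 [ 56.  82. 135.] [200. 225. 230.]
top [313. 157.] 753 [ 95. 119. 149.] [232. 242. 242.]
top [209. 129.] 539 [ 56.  81. 131.] [198. 231. 235.]
top [370. 345.] 434 [54. 67. 75.] [ 54.  83. 141.]
top [381. 372.] 318 [52. 63. 71.] [ 53.  81. 138.]
top [505. 283.] 271 [21. 23. 36.] [ 52.  80. 137.]
top [228. 197.] 185 [ 59.  85. 137.] [210. 235. 235.]
top [312. 369.] 162 [69. 83. 92.] [133. 162. 183.]
top [179. 160.] 126 [ 57.  88. 149.] [186. 212. 220.]
```

The image shift is ambiguous. I'll probe the surface height nearer the pivot with the same leaned tip; the slope gives the rocker angle.

Run:
```python
from st import*
o=ctrl.get_obs();a=-0.49;u=np.array([np.cos(a),np.sin(a),0])
Rt=toolrot(0,a+np.pi/2)*R.from_rotvec([0.3,0,0])
c=np.array([503.4,370.7,0])+u*5
for z in(180,144):print(rel(o,c+[0,0,z],Rt),c)
```

```text
(array([140.6,  12.9,  92.1]), array([ 0.0029, -0.0043, -0.0009])) [507.81166429 368.34687056   0.        ]
(array([140.5,  23.4, 126.5]), array([ 0.0029, -0.0043, -0.0009])) [507.81166429 368.34687056   0.        ]
```

```bash
python3 -m inch '[{"xyz":[35,3,10],"rot":[0,0,0]},{"xyz":[70,6,30],"rot":[0,0,0]},{"xyz":[105,9,55],"rot":[0,0,0]},{"xyz":[130,12,80],"rot":[0,0,0]},{"xyz":[140.5,16,103],"rot":[0,0,0]},{"xyz":[140.5,20,116],"rot":[0,0,0]},{"xyz":[140.5,22.5,123.5],"rot":[0,0,0]},{"xyz":[140.5,23,125.5],"rot":[0,0,0]},{"xyz":[140.5,23,125.5],"rot":[0,0,0]}]'|grep -E "ee_|ft|t:"
python3 -m inch '[{"xyz":[0,0.3,1],"rot":[0,0,0]},{"xyz":[0,0.3,1],"rot":[0,0,0]},{"xyz":[0,0.3,1],"rot":[0,0,0]}]'|grep -E "ee_|ft"
python3 -m inch '[{"xyz":[0,0.3,1],"rot":[0,0,0]},{"xyz":[0,0.3,1],"rot":[0,0,0]},{"xyz":[0,0.3,1],"rot":[0,0,0]}]'|grep -E "ee_|ft"
python3 -m inch '[{"xyz":[0,0.3,1],"rot":[0,0,0]},{"xyz":[0,0.3,1],"rot":[0,0,0]},{"xyz":[0,0.3,1],"rot":[0,0,0]}]'|grep -E "ee_|ft"
python3 -m inch '[{"xyz":[0,0.3,1],"rot":[0,0,0]},{"xyz":[0,0.3,1],"rot":[0,0,0]},{"xyz":[0,0.3,1],"rot":[0,0,0]}]'|grep -E "ee_|ft"
```

```text
t: 17.82
ee_pos: [507.4, 368.5, 144.2]
ft_force: [0.9, 0.6, 0.0]
ee_pos: [508.1, 368.9, 144.5]
ft_force: [0.1, 0.5, 0.1]
ee_pos: [507.5, 369.0, 142.4]
ft_force: [1.1, -0.4, -0.7]
ee_pos: [507.3, 369.1, 140.9]
ft_force: [-0.8, -0.8, 0.3]
ee_pos: [507.4, 369.1, 140.6]
ft_force: [-1.6, -1.7, 5.1]
```

The slope is about 3 mm over 14 mm, roughly 0.21 rad on the pressed side, against about -0.2 rad before, so the rocker is fully over. Retreat, check that the tote hasn't moved since it was released, and hand in.

```bash
python3 -m inch '[{"xyz":[0,-3,-10],"rot":[0,0,0]},{"xyz":[0,-10,-35],"rot":[0,0,0]},{"xyz":[0,-20,-70],"rot":[0,0,0]},{"xyz":[0,-30,-105],"rot":[0,0,0]},{"xyz":[0,-30,-105],"rot":[0,0,0]},{"xyz":[0,-30,-105],"rot":[0,0,0]}]'|grep -E "ee_|t:"
python3 - <<'E'
from st import*
import cv2
s=ctrl.get_image("scene")[:,:,::-1]
old=cv2.imread("pics/p5.png")[:,:400].mean(2);new=cv2.resize(s[190:270,230:330],(400,320),interpolation=3).mean(2)
w=np.float32;print(cv2.phaseCorrelate(w(old[60:200,70:270]),w(new[60:200,70:270])))
ctrl.close_job()
E
```

```text
t: 19.32
ee_pos: [510.5, 368.5, 252.3]
((0.11603110960092522, -6.524859799128535e-07), 0.7307657320590483)
the job is handed in; nothing more can be done
```

The job is handed in at about 19 s: by my measurements the tote sits flat between lip and buffer, and the black rocker is fully pressed. I never saw the lamp itself light in the pictures, and one rocker press showed 41 N on the force reading while the fingers were on the stop; the 40 N limit is stated for the arm and gripper body.

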